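# Turn the grinder's burr until it drops home

## Robot

A 6-joint arm with a two-finger parallel gripper is mounted at the origin on a cart in front of the work surface, level with it; the furniture and walls round the work are solid. World frame = base frame: x ahead of the robot, y to its left, z up, the work surface at z = 0. Lengths are in m, angles in degrees, forces in N, time in s.
With the tool pointing down it reaches from about 0.375 to 0.75 m from the base axis. Payload 9 kg.
Tool frame: the origin (TCP) lies midway between the tips of the shut fingers; the grasp point (between the pads) lies 19 mm behind it (env.tcp_to_grasp is the distance from the TCP to the grasp point, in m); z points along the fingers, y is the line along which they close (so a half turn about z gives the same grasp; the last joint's range is limited). The gripper opens to 85 mm and grips with 20 to 120 N. Pads are 22 mm wide; open, the fingers measure 114 mm over their backs; the gripper's body (76 mm by 85 mm) begins 54 mm behind the grasp point. The pads swing forward as they close: fully open they stand 13 mm farther back than shut.
Start: joints at [-86.729, 5.964, 5.575, 89.605, 0, 77.527], TCP at [0.163, -0.578, 0.231] pointing down, gripper open.
Joint ranges: [-171.21, 171.21], [-48.23, 106.86], [-62.78, 66.21], [-105.2, 120.99], [-86.42, 89.51], [-180, 180]. Speed limits (degrees/s): [127.2, 127.2, 147.25, 180, 180, 180].

## Interface

Orientations are given as a 3x3 rotation matrix whose columns are the frame's x, y, z axes.
In Python, from bench import env gives the robot as it stands.
- The arm moves only by the tool drive_tool, never from a script. Its argument "steps" is a list of rows, each an object with "travel": the shift along the tool's x, y, z in cm, a list of three; "dr": the turn, a rotation vector about the tool's x, y, z in units of 5 degrees (1.0 is 5 degrees), a list of three. A call has 1 to 12 rows; each row shifts and turns the commanded pose from where the row before left it, along the tool's axes as they then stand; what a row does not reach is not made up. A row lasts 1/10 s, in which the tool goes at most 50 mm and 8.59 degrees, less where a joint would pass 70% of its speed; a pose out of reach is approached as far as the arm can. A call is refused whole if a number of a shift passes 5 or a number of a turn 1, either way. A call with a gripper value outside its range is refused whole. "hand" is the closure in counts, from 0 (fully open) to 255 (shut), set as the call begins (left out, the last holds). The fingers move at their own pace and stop on an object; "newtons" is the grip in N (left out, the last holds). Time passes only in rows, so rows that do not move let the fingers close. It gives the time, the measured TCP pose, the force, the opening and the grip force at its end, in the units of the state.
- env.get_obs(): the state, without advancing time (a new reading comes with each control period).
- env.get_image(name): name is "scene" or "top" or "wrist"; returns a dict with "img" (384x512x3 uint8, red, green, blue), "fx", "fy", "cx", "cy" (pixels), "eye" and "orientation" of the camera in the world; the wrist camera has in their place "hand_eye" (4x4, takes a point from camera to tool coordinates, whose origin is the TCP and whose axes are the flange's). Camera axes: x right, y up, looking along -z (the intrinsics and any distortion apply to the point x, -y, -z); pixel columns grow to the right and rows downward; lengths in m; the calibration is good to about 2 mm. A picture is of the moment at which its call begins: read the wrist's pose just before it. There is no depth.
- env.hand_in(): hands the job in; it is judged then, once.
The state is a dict: "clock": time; "joints": joint angles; "qvel": joint speeds; "joint_efforts": joint torques, N m; "eef_pos": TCP position; "orientation": TCP orientation; "ft_force": force on the tool from outside, world axes, zero at the start; "moment": the same for the moment, N m; "opening": finger opening in m; "grasp_force": force on a finger pad.
Only numpy, scipy, OpenCV 4.12 (cv2) and the standard library are available. Lean on these libraries where they do the work, as an engineer would, in place of code of your own. Each camera call takes 0.05 s, during which the arm holds its last target. There are 200 camera calls.

## Task

The burr in the black coffee grinder was put in crosswise and stands high on its key. Take its red wing from above and turn it, under light pressure and without lifting it out of the well, until its key drops into the slot and it sits fully home, then let go. Leave the white grinder's burr as it is.

Things in the scene. Friction and masses are not known exactly. Their poses are not given: they have to be found in the camera images.
- burr: Loose steel burr standing high in the black grinder, 0.14-0.28 kg. Origin: underside centre of its key, z up. Key bar 56 (x) x 12 (y) x 14 high; above it a disc, diameter 70, z 14 to 28; on that a red upright wing to grip, 50 long (x), 12 thick (y), z 28 to 74. Two yellow dashes on the disc lie at the wing's ends, in line with wing and key. Half a turn makes no difference.
- grinder: Black coffee grinder, hopper off, fixed. Origin: centre of its foot, z up. Diameter 112 at the top (124 at the foot), 140 high, wooden drawer on its -x side. Its aluminium rim surrounds a round well, diameter 76, with the floor at z 120. Two yellow marks on the rim, on its x axis, show the line of the slot in the floor. The burr starts turned 46 to 86 degrees anticlockwise (from above) from it.
- slot (a point): Centre of the black grinder's well floor, at the slot's mouth. The slot runs along this frame's x axis, 28 wide, 16 deep. Crosswise, the burr's key stands on the floor (burr origin here, disc 8 mm above the rim). Once within about 10 degrees of the slot it can drop 14 mm, by its weight if free, by light pressure if held; home, its disc is 6 mm below the rim and rests on the floor.
- white_burr: Loose burr of the same shape, size and colours, already home in a fixed white grinder of the same shape (origin and axes as for burr). Leave it alone.
Things that resemble listed ones, but are neither listed nor needed, are in the scene too. Leave any blue look-alike of the burr alone.

How it is judged:
By the outcome, as a careful person would: the job done as asked, in the order asked, and still so for the second after the job is handed in, with the robot touching nothing.
It also fails if it takes over 29 s, if anything falls off the work surface, if the arm or the gripper's body presses on something with over 40 N, if the wrist force passes 120 N, or if a joint passes its speed limit or range.

## Working session

There is one attempt and no reset: what is moved stays moved. The work goes in short steps, Python scripts to look and compute and a tool call to move; the robot and the scene stay as the last step left them, time stands still between calls to the robot, and variables do not carry over. Pictures are saved under pics/ and viewed, at most 10 in all, crops included, and the job is handed in when it is done.

Besides the shell and the picture viewer there is one more tool, called after "Emit:" as name(argument=value, ...) on one line, values as JSON. drive_tool: Moves the arm, as the interface text tells. Its arguments: {"type":"object","properties":{"steps":{"type":"array"},"hand":{"type":"number"},"newtons":{"type":"number"}},"required":["steps"]}

```bash
mkdir -p pics; cat > h.py <<'E'
import numpy as np, cv2
from bench import env
def grab(n,f):
    o=env.get_obs(); d=env.get_image(n); cv2.imwrite(f,d["img"][:,:,::-1]); return o,d
E
python3 - <<'E'
from h import *
import pickle
D={}
for n in("scene","top","wrist"):
    o,d=grab(n,f"pics/{n}0.png"); D[n]=(o,d)
    print(n,{k:(np.round(v,3).tolist() if not np.isscalar(v) else v) for k,v in d.items() if k!="img"})
pickle.dump(D,open("d0.pkl","wb"))
print(np.round(o["orientation"],3).tolist(),o["eef_pos"],o["clock"],o["opening"],env.tcp_to_grasp)
a=np.hstack([cv2.imread("pics/scene0.png"),cv2.imread("pics/top0.png")])
cv2.imwrite("pics/both0.png",cv2.resize(a,(800,300),interpolation=cv2.INTER_AREA))
E
```

```text
scene {'fx': 465.26273378956495, 'fy': 465.26273378956495, 'cx': 259.82755691832216, 'cy': 189.3359317147082, 'eye': [0.092, 0.662, 0.812], 'orientation': [[-0.86, 0.327, -0.392], [-0.51, -0.58, 0.636], [-0.02, 0.747, 0.665]]}
top {'fx': 378.6734134658138, 'fy': 378.6734134658138, 'cx': 258.9391094243117, 'cy': 183.85608284850528, 'eye': [0.446, -0.014, 0.956], 'orientation': [[-0.0, 0.997, -0.076], [-1.0, -0.002, -0.019], [-0.019, 0.076, 0.997]]}
wrist {'fx': 286.9338173503573, 'fy': 286.9338173503573, 'cx': 254.51569613850472, 'cy': 194.91750041039987, 'hand_eye': [[-0.0, 0.956, 0.294, 0.075], [1.0, -0.0, 0.001, -0.001], [0.001, 0.294, -0.956, -0.142], [0.0, 0.0, 0.0, 1.0]]}
[[0.962, 0.271, -0.0], [0.271, -0.962, 0.001], [0.0, -0.001, -1.0]] [ 0.16281547 -0.57717428  0.2305879 ] 0.1 0.08537938396924069 0.0187
```

View pics/top0.png

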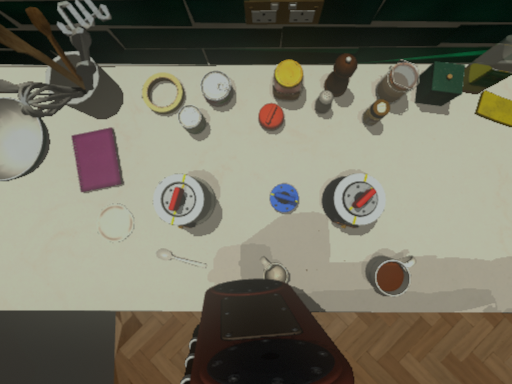

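View pics/scene0.png

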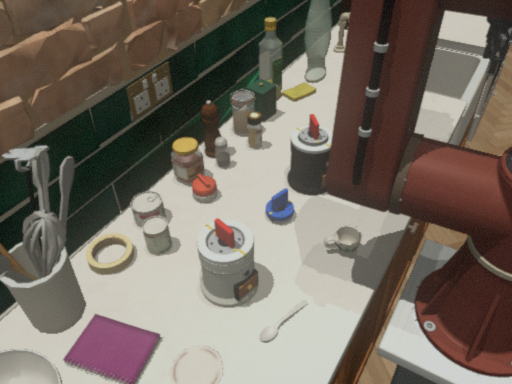

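Top view: there are red wings at (177,200), on the light grinder, and at (365,198), on the dark grinder. A red lid sits at (271,117) and the blue look-alike at (284,198). In the scene view the grinder at (310,155) is black and the one at (228,260) is light, so the target is top (365,198) / scene (314,128). I'll check that in a close crop and measure it.

```bash
cat >> h.py <<'E'
def ray(d,u,v,o=None):
    r=np.array([(u-d["cx"])/d["fx"],-(v-d["cy"])/d["fy"],-1.0])
    if "eye" in d: R,e=np.array(d["orientation"]),np.array(d["eye"])
    else:
        H=np.array(d["hand_eye"]); Ro=np.array(o["orientation"]); R=Ro@H[:3,:3]; e=np.array(o["eef_pos"])+Ro@H[:3,3]
    r=R@r; return e,r/np.linalg.norm(r)
def onz(d,u,v,z,o=None):
    e,r=ray(d,u,v,o); return e+r*(z-e[2])/r[2]
def meet(a,b):
    (p,r),(q,s)=a,b; t=np.linalg.lstsq(np.c_[r,-s],q-p,rcond=None)[0]
    x,y=p+r*t[0],q+s*t[1]; return (x+y)/2,np.linalg.norm(x-y)
def blobs(img,kind,box,amin=4):
    h=cv2.cvtColor(img,cv2.COLOR_RGB2HSV).astype(int); H,S,V=h[...,0],h[...,1],h[...,2]
    m={"red":((H<8)|(H>172))&(S>150)&(V>90),"yel":(H>20)&(H<35)&(S>90)&(V>110)}[kind].astype(np.uint8)
    k=np.zeros_like(m); u0,v0,u1,v1=box; k[v0:v1,u0:u1]=1
    n,l,s,c=cv2.connectedComponentsWithStats(m*k)
    out=[]
    for i in range(1,n):
        if s[i,4]>=amin:
            ys,xs=np.nonzero(l==i); out.append((c[i],s[i,4],cv2.minAreaRect(np.c_[xs,ys].astype(np.float32))))
    return out
E
python3 - <<'E'
from h import *
import pickle
D=pickle.load(open("d0.pkl","rb")); t=D["top"][1]; s=D["scene"][1]
for n,d,box in(("top",t,(320,165,395,235)),("scene",s,(285,110,335,165))):
    for k in("red","yel"):
        for c,a,r in blobs(d["img"],k,box): print(n,k,c.round(1),a,[np.round(x,1) for x in r])
a=t["img"][160:240,315:400]; b=s["img"][105:200,280:340]
f=lambda x:cv2.resize(x,(400,500),interpolation=cv2.INTER_CUBIC)
cv2.imwrite("pics/crop1.png",np.hstack([f(a),f(b)])[:,:,::-1])
E
```

```text
top red [365.5 197.9] 132 [array([365.3, 197.8]), array([ 5.7, 23.3]), np.float64(45.0)]
top yel [365.1 177.5] 17 [array([365. , 177.5]), array([7., 2.]), np.float64(90.0)]
top yel [350.5 207.8] 10 [array([350.7, 207.9]), array([2.2, 4. ]), np.float64(63.4)]
top yel [354.  220.2] 18 [array([354., 220.]), array([1.9, 8.2]), np.float64(14.0)]
scene red [313.8 120. ] 38 [array([313.8, 120.1]), array([11.6,  3.1]), np.float64(63.4)]
scene yel [328.8 145. ] 5 [array([328.6, 144.8]), array([3.6, 0.9]), np.float64(26.6)]
```

View pics/crop1.png

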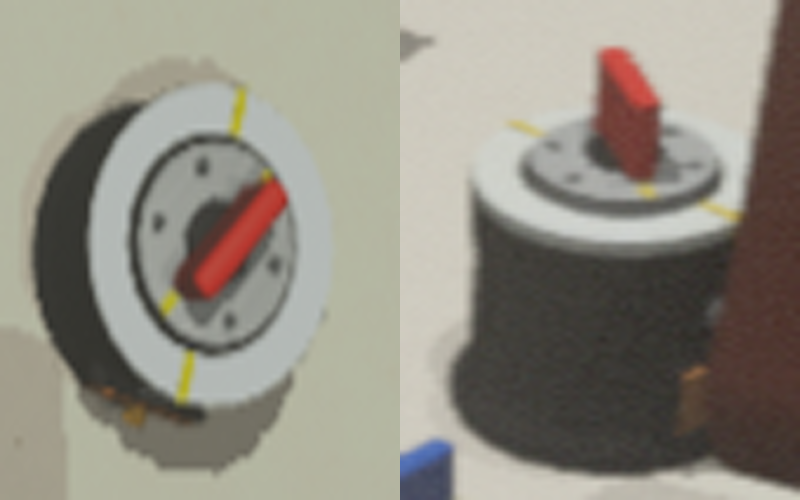

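The crop confirms the choice: a black body with a raised disc (its dark side visible above the rim), rim marks, and the red wing clearly off the mark line. Next I'll triangulate and work out angles, since the picture suggests the turn direction differs from the text.

```bash
python3 - <<'E'
from h import *
import pickle
D=pickle.load(open("d0.pkl","rb")); t=D["top"][1]; s=D["scene"][1]
T=lambda x,y:(315+x/400*85-.5,160+y/500*80-.5); S=lambda x,y:(280+x/400*60-.5,105+y/500*95-.5)
P={"markA":((240,110),(522,129)),"markB":((186,377),(722,210)),"dash":((170,302),(648,190)),"wingtop_near":((203,290),(655,100)),"wingtop_far":((275,183),(612,52))}
X={}
for k,(a,b) in P.items():
    p,e=meet(ray(t,*T(*a)),ray(s,*S(*b))); X[k]=p; print(k,p.round(4),round(e,4))
    X[k+"s"]=onz(s,*S(*b),.142 if "m" in k else .15); X[k+"t"]=onz(t,*T(*a),.142 if "m" in k else .194)
ang=lambda a,b:np.degrees(np.arctan2(*(a-b)[1::-1]))
print("marks",ang(X["markA"],X["markB"]),ang(X["markAt"],X["markBt"]),ang(X["markAs"],X["markBs"]))
print("wing",ang(X["wingtop_far"],X["wingtop_near"]),ang(X["wingtop_fart"],X["wingtop_neart"]))
E
```

```text
markA [ 0.4488 -0.2417  0.1659] 0.1477
markB [ 0.3623 -0.2177  0.1594] 0.1428
dash [ 0.3873 -0.2089  0.1688] 0.1427
wingtop_near [ 0.3917 -0.213   0.2119] 0.1404
wingtop_far [ 0.4219 -0.2436  0.2125] 0.1469
marks -15.5260626667375 -16.059251763235753 -16.741039266315976
wing -45.43841507297828 -42.34782660649173
```

The rays miss each other by 14 cm, so one camera or my ray convention is wrong. I'll check it on other matched things.

```bash
python3 - <<'E'
from h import *
import pickle
D=pickle.load(open("d0.pkl","rb")); t=D["top"][1]; s=D["scene"][1]
P={"blue":((284,198),(280,208),.02),"redlid":((271,116),(204,187),.03),"spoon":((165,255),(268,333),.0),"tape":((163,93),(110,253),.01),"whitegr wing":((177,199),(225,232),.18),"notebook TL":((75,134),(100,316),.0),"notebook far right":((113,128),(160,330),0)}
for k,(a,b,z) in P.items():
    p,e=meet(ray(t,*a),ray(s,*b)); print(k,p.round(3),round(e,3),"top",onz(t,*a,z).round(3),"scene",onz(s,*b,z).round(3))
for n,d in D.items():
    d=d[1]; print(n,{k:type(v).__name__ for k,v in d.items()}, [k for k in d])
def proj(d,p):
    c=np.array(d["orientation"]).T@(np.array(p)-d["eye"]); return (c[0]/-c[2]*d["fx"]+d["cx"],-c[1]/-c[2]*d["fy"]+d["cy"])
for n,d in(("top",t),("scene",s)): print(n,"base",proj(d,[0,0,0]),proj(d,[0,0,.3]))
print(np.array(s["orientation"])@np.array(s["orientation"]).T.round(3))
E
```

```text
blue [ 0.481 -0.058  0.022] 0.002 top [ 0.482 -0.058  0.02 ] scene [ 0.48 -0.06  0.02]
redlid [ 0.685 -0.027  0.026] 0.002 top [ 0.685 -0.026  0.03 ] scene [ 0.681 -0.023  0.03 ]
spoon [0.341 0.24  0.001] 0.001 top [0.34 0.24 0.  ] scene [0.342 0.24  0.   ]
tape [0.75  0.249 0.011] 0.003 top [0.752 0.25  0.01 ] scene [0.75  0.249 0.01 ]
whitegr wing [0.474 0.175 0.157] 0.001 top [0.474 0.17  0.18 ] scene [0.46  0.192 0.18 ]
notebook TL [0.61  0.417 0.096] 0.04 top [0.648 0.479 0.   ] scene [0.656 0.377 0.   ]
notebook far right [ 0.602  0.352 -0.005] 0.132 top [0.664 0.381 0.   ] scene [0.529 0.34  0.   ]
scene {'img': 'ndarray', 'fx': 'float', 'fy': 'float', 'cx': 'float', 'cy': 'float', 'eye': 'ndarray', 'orientation': 'ndarray'} ['img', 'fx', 'fy', 'cx', 'cy', 'eye', 'orientation']
top {'img': 'ndarray', 'fx': 'float', 'fy': 'float', 'cx': 'float', 'cy': 'float', 'eye': 'ndarray', 'orientation': 'ndarray'} ['img', 'fx', 'fy', 'cx', 'cy', 'eye', 'orientation']
wrist {'img': 'ndarray', 'fx': 'float', 'fy': 'float', 'cx': 'float', 'cy': 'float', 'hand_eye': 'ndarray'} ['img', 'fx', 'fy', 'cx', 'cy', 'hand_eye']
top base (np.float64(260.8856929815976), np.float64(396.7876257291355)) (np.float64(258.29960881434664), np.float64(485.6116911958761))
scene base (np.float64(477.3569548352247), np.float64(316.3912290781378)) (np.float64(533.4400059581642), np.float64(207.61743653884224))
[[ 1.00009644e+00 -3.98274785e-04  4.57922614e-04]
 [ 2.62991080e-05  1.00049780e+00 -1.22765272e-04]
 [ 3.30931601e-04  3.00780992e-06  1.00031684e+00]]
```

View pics/wrist0.png

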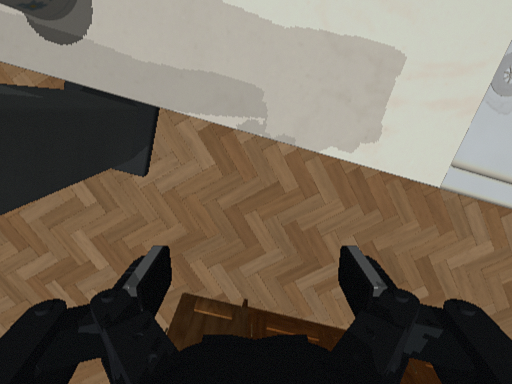

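The calibration is fine; I forgot to subtract the 400 px offset of the right-hand crop. I'll recompute.

```bash
python3 - <<'E'
from h import *
import pickle
D=pickle.load(open("d0.pkl","rb")); t=D["top"][1]; s=D["scene"][1]
T=lambda x,y:(315+x/400*85-.5,160+y/500*80-.5); S=lambda x,y:(280+(x-400)/400*60-.5,105+y/500*95-.5)
P={"markA":((240,110),(522,129)),"markB":((186,377),(722,210)),"dash":((170,302),(648,190)),"wingtop_near":((203,290),(655,100)),"wingtop_far":((275,183),(612,52))}
X={}
for k,(a,b) in P.items():
    p,e=meet(ray(t,*T(*a)),ray(s,*S(*b))); X[k]=p; print(k,p.round(4),round(e,4))
ang=lambda a,b:np.degrees(np.arctan2(*(a-b)[1::-1]))
print("marks",ang(X["markA"],X["markB"]),"wing",ang(X["wingtop_far"],X["wingtop_near"]))
print("slot c",(X["markA"]+X["markB"])/2,"wing c",(X["wingtop_far"]+X["wingtop_near"])/2)
E
```

```text
markA [ 0.5223 -0.228   0.1379] 0.0003
markB [ 0.4292 -0.202   0.1393] 0.0028
dash [ 0.455  -0.1934  0.1471] 0.0022
wingtop_near [ 0.4578 -0.1975  0.1931] 0.0032
wingtop_far [ 0.4914 -0.2301  0.1897] 0.0051
marks -15.6140211647472 wing -44.12188236196946
slot c [ 0.4757647  -0.21502626  0.1386183 ] wing c [ 0.47462404 -0.21380517  0.19138512]
```

Burr wing centre is about (0.475, -0.214), top z about 0.192. The wing line is at -44° and the slot marks at -15.6°, so the burr looks about 28° clockwise of the slot, the opposite of what the text says. I'll re-measure from the wrist camera close up. First, hover above it.

Emit:
drive_tool(steps=[{"travel":[3.3,-2.2,-0.3],"dr":[0,0,0]},{"travel":[3.3,-2.2,-0.3],"dr":[0,0,0]},{"travel":[3.3,-2.2,-0.3],"dr":[0,0,0]},{"travel":[3.3,-2.2,-0.3],"dr":[0,0,0]},{"travel":[3.3,-2.2,-0.3],"dr":[0,0,0]},{"travel":[3.3,-2.2,-0.3],"dr":[0,0,0]},{"travel":[3.3,-2.2,-0.3],"dr":[0,0,0]},{"travel":[3.3,-2.2,-0.3],"dr":[0,0,0]},{"travel":[3.3,-2.2,-0.3],"dr":[0,0,0]},{"travel":[3.3,-2.2,-0.3],"dr":[0,0,0]},{"travel":[3.3,-2.2,-0.3],"dr":[0,0,0]},{"travel":[3.3,-2.2,-0.3],"dr":[0,0,0]}])

```text
clock: 1.35
eef_pos: [0.4731, -0.2145, 0.2673]
orientation: [[0.962, 0.271, -0.0], [0.271, -0.962, -0.0], [-0.0, 0.0, -1.0]]
ft_force: [0.5, -1.8, -0.4]
opening: 0.0851
grasp_force: 0.0
```

Emit:
drive_tool(steps=[{"travel":[0,0,0],"dr":[0,0,-1]},{"travel":[0,0,0],"dr":[0,0,-1]},{"travel":[0,0,0],"dr":[0,0,-1]},{"travel":[0,0,0],"dr":[0,0,-1]},{"travel":[0,0,0],"dr":[0,0,-1]},{"travel":[0,0,0],"dr":[0,0,-1]},{"travel":[0,0,0],"dr":[0,0,-1]},{"travel":[0,0,0],"dr":[0,0,-1]},{"travel":[0,0,0],"dr":[0,0,-1]},{"travel":[0,0,0],"dr":[0,0,-1]},{"travel":[0,0,0],"dr":[0,0,-1]},{"travel":[0,0,0],"dr":[0,0,-1]}])

```text
clock: 2.55
eef_pos: [0.4722, -0.2159, 0.267]
orientation: [[0.243, 0.97, -0.0], [0.97, -0.243, 0.0], [0.0, -0.0, -1.0]]
ft_force: [-0.2, 0.1, 0.4]
opening: 0.0852
grasp_force: 0.0
```

Emit:
drive_tool(steps=[{"travel":[0,0,0],"dr":[0,0,-1]},{"travel":[0,0,0],"dr":[0,0,-1]},{"travel":[0,0,0],"dr":[0,0,-1]},{"travel":[0,0,0],"dr":[0,0,-1]},{"travel":[0,0,0],"dr":[0,0,-1]},{"travel":[0,0,0],"dr":[0,0,-1]},{"travel":[0,0,0],"dr":[0,0,-1]},{"travel":[0,0,0],"dr":[0,0,-1]},{"travel":[0,0,0],"dr":[0,0,-1]},{"travel":[0,0,0],"dr":[0,0,-1]},{"travel":[0,0,0],"dr":[0,0,-1]},{"travel":[0,0,0],"dr":[0,0,-1]}])

```text
clock: 3.75
eef_pos: [0.4722, -0.2159, 0.267]
orientation: [[-0.719, 0.695, -0.0], [0.695, 0.719, 0.0], [0.0, -0.0, -1.0]]
ft_force: [-0.6, -0.8, -0.4]
opening: 0.0851
grasp_force: 0.0
```

```bash
python3 - <<'E'
from h import *
import pickle
o,d=grab("wrist","pics/wrist1.png"); pickle.dump((o,d),open("w1.pkl","wb"))
print(o["clock"],o["eef_pos"].round(4),np.round(o["orientation"],3).tolist(),np.round(o["joints"],1),np.round(o["ft_force"],2))
E
```

```text
3.75 [ 0.4722 -0.2159  0.267 ] [[-0.719, 0.695, -0.0], [0.695, 0.719, 0.0], [0.0, -0.0, -1.0]] [-39.   -7.5  -4.   93.5  -0.    5. ] [-0.59 -0.77 -0.42]
```

View pics/wrist1.png

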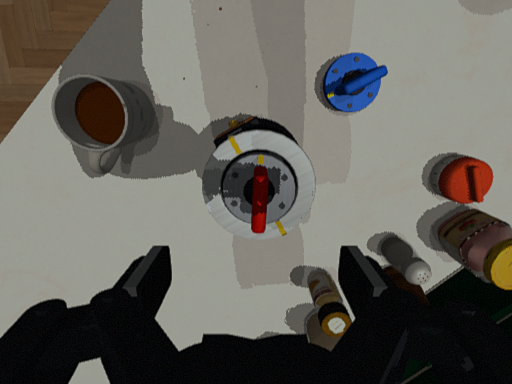

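The wrist view shows the red wing vertical at (260,198), with its dash at (261,160). The rim marks are at (236,146) and (282,229) and the drawer at (237,128). So the slot line lies about 28° anticlockwise of the wing, as in the first views. I'll measure precisely.

```bash
python3 - <<'E'
from h import *
import pickle
o,d=pickle.load(open("w1.pkl","rb")); t=pickle.load(open("d0.pkl","rb"))["top"][1]
box=(200,120,320,245)
for k in("red","yel"):
    for c,a,r in blobs(d["img"],k,box): print(k,c.round(1),a,[np.round(x,1) for x in r])
h=cv2.cvtColor(d["img"],cv2.COLOR_RGB2HSV).astype(int)
m=((h[...,0]<8)|(h[...,0]>172))&(h[...,1]>150)&(h[...,2]>60); 
for v in range(162,236,4):
    x=np.nonzero(m[v,240:280])[0]
    if len(x): print(v,240+x.min(),240+x.max(),end="; ")
print()
Y=[c for c,a,r in blobs(d["img"],"yel",box,8)]
tp=[(365.1,177.5),(354.0,220.2)]
m=sorted(Y,key=lambda c:c[1])
lo,hi=m[0],m[-1]
print("wrist marks z.14",onz(d,*lo,.14,o),onz(d,*hi,.14,o))
for p in tp: print([ (q.round(4),round(e,4)) for q,e in [meet(ray(t,*p),ray(d,*w,o)) for w in(lo,hi)]])
E
```

```text
red [260.3 178.6] 32 [array([260.3, 177.8]), array([5.7, 6.4]), np.float64(45.0)]
red [258.5 203. ] 14 [array([258.5, 203. ]), array([4.9, 2.1]), np.float64(45.0)]
red [258.8 222.5] 230 [array([258.7, 221.9]), array([12.2, 20.7]), np.float64(4.4)]
yel [234.6 145.2] 95 [array([234.6, 145.2]), array([17.9,  5.2]), np.float64(60.9)]
yel [260.5 159. ] 52 [array([260.5, 159. ]), array([8., 5.]), np.float64(90.0)]
yel [280.2 227.5] 74 [array([280.4, 227.8]), array([15.3,  4.9]), np.float64(60.9)]
178 256 264; 182 259 264; 186 257 262; 190 257 263; 194 258 261; 198 258 261; 202 256 260; 206 259 260; 210 256 256; 214 256 265; 218 252 265; 222 252 265; 226 252 264; 230 252 263; 
wrist marks z.14 [ 0.4298639  -0.19997607  0.14      ] [ 0.52066936 -0.22563017  0.14      ]
[(array([ 0.4457, -0.1254,  0.5816]), np.float64(0.0749)), (array([ 0.5212, -0.2264,  0.139 ]), np.float64(0.0011))]
[(array([ 0.4296, -0.1988,  0.1496]), np.float64(0.0005)), (array([ 0.434 , -0.1613,  0.3655]), np.float64(0.0232))]
```

The slot centre is (0.475, -0.213), its line is -15.8°, and the two-view rim height is about 0.139. The burr is about 28° clockwise of the slot. Now I'll descend and grip.

Emit:
drive_tool(steps=[{"travel":[0,0.4,1.5],"dr":[0,0,0]},{"travel":[0,0,2.0],"dr":[0,0,0]},{"travel":[0,0,2.0],"dr":[0,0,0]},{"travel":[0,0,2.0],"dr":[0,0,0]},{"travel":[0,0,2.0],"dr":[0,0,0]},{"travel":[0,0,1.2],"dr":[0,0,0]},{"travel":[0,0,0],"dr":[0,0,0]},{"travel":[0,0,0],"dr":[0,0,0]}])

```text
clock: 4.6
eef_pos: [0.4751, -0.213, 0.1604]
orientation: [[-0.716, 0.698, -0.0], [0.698, 0.716, -0.0], [0.0, -0.0, -1.0]]
ft_force: [-0.1, -0.3, -0.4]
opening: 0.0856
grasp_force: 0.0
```

Emit:
drive_tool(steps=[{"travel":[0,0,0],"dr":[0,0,0]},{"travel":[0,0,0],"dr":[0,0,0]},{"travel":[0,0,0],"dr":[0,0,0]},{"travel":[0,0,0],"dr":[0,0,0]},{"travel":[0,0,0],"dr":[0,0,0]},{"travel":[0,0,0],"dr":[0,0,0]},{"travel":[0,0,0],"dr":[0,0,0]},{"travel":[0,0,0],"dr":[0,0,0]}], hand=255, newtons=30)

```text
clock: 5.4
eef_pos: [0.4752, -0.2132, 0.1605]
orientation: [[-0.716, 0.698, 0.0], [0.698, 0.716, -0.0], [-0.0, -0.0, -1.0]]
ft_force: [-0.5, 0.1, 2.7]
opening: 0.0118
grasp_force: 35.0
```

Gripped: the opening is 11.8 mm, matching the wing's thickness. Next is light pressure, then turning anticlockwise in small steps.

Emit:
drive_tool(steps=[{"travel":[0,0,0.1],"dr":[0,0,0]},{"travel":[0,0,0],"dr":[0,0,0]},{"travel":[0,0,0],"dr":[0,0,-0.6]},{"travel":[0,0,0],"dr":[0,0,-0.6]},{"travel":[0,0,0],"dr":[0,0,-0.6]},{"travel":[0,0,0],"dr":[0,0,-0.6]}])

```text
clock: 6.0
eef_pos: [0.4752, -0.2132, 0.1594]
orientation: [[-0.847, 0.532, 0.0], [0.532, 0.847, -0.0], [-0.0, -0.0, -1.0]]
ft_force: [-0.3, 0.8, -1.2]
opening: 0.0115
grasp_force: 34.4
```

Emit:
drive_tool(steps=[{"travel":[0,0,0.1],"dr":[0,0,-0.6]},{"travel":[0,0,0.1],"dr":[0,0,-0.6]},{"travel":[0,0,0],"dr":[0,0,0]}])

```text
clock: 6.3
eef_pos: [0.4748, -0.2129, 0.1566]
orientation: [[-0.897, 0.442, -0.001], [0.442, 0.897, 0.001], [0.001, 0.0, -1.0]]
ft_force: [0.1, -0.6, -2.4]
opening: 0.0115
grasp_force: 34.4
```

Emit:
drive_tool(steps=[{"travel":[0,0,0.1],"dr":[0,0,-0.7]},{"travel":[0,0,0.1],"dr":[0,0,-0.7]},{"travel":[0,0,0.1],"dr":[0,0,-0.7]},{"travel":[0,0,0],"dr":[0,0,0]}])

```text
clock: 6.7
eef_pos: [0.4749, -0.2129, 0.1539]
orientation: [[-0.962, 0.272, -0.001], [0.272, 0.962, 0.0], [0.001, 0.0, -1.0]]
ft_force: [-0.5, 0.3, -2.2]
opening: 0.0119
grasp_force: 34.5
```

Emit:
drive_tool(steps=[{"travel":[0,0,0.1],"dr":[0,0,0]},{"travel":[0,0,0.1],"dr":[0,0,0]},{"travel":[0,0,0.1],"dr":[0,0,0]},{"travel":[0,0,0],"dr":[0,0,0]}])

```text
clock: 7.1
eef_pos: [0.475, -0.213, 0.1511]
orientation: [[-0.962, 0.272, -0.0], [0.272, 0.962, 0.0], [0.0, 0.0, -1.0]]
ft_force: [0.2, -1.0, -1.7]
opening: 0.0116
grasp_force: 34.4
```

The tool is going down freely carrying the burr's weight, so the key is in the slot. I'll continue down until it seats.

Emit:
drive_tool(steps=[{"travel":[0,0,0.1],"dr":[0,0,0]},{"travel":[0,0,0.1],"dr":[0,0,0]},{"travel":[0,0,0.1],"dr":[0,0,0]},{"travel":[0,0,0.1],"dr":[0,0,0]},{"travel":[0,0,0],"dr":[0,0,0]}])

```text
clock: 7.6
eef_pos: [0.475, -0.213, 0.1471]
orientation: [[-0.962, 0.272, -0.0], [0.272, 0.962, 0.0], [0.0, 0.0, -1.0]]
ft_force: [-0.6, -0.2, -1.0]
opening: 0.0114
grasp_force: 34.4
```

Emit:
drive_tool(steps=[{"travel":[0,0,0.1],"dr":[0,0,0]},{"travel":[0,0,0],"dr":[0,0,0]}])

```text
clock: 7.8
eef_pos: [0.4752, -0.2132, 0.1465]
orientation: [[-0.962, 0.272, 0.0], [0.272, 0.962, -0.0], [-0.0, -0.0, -1.0]]
ft_force: [-0.0, 0.7, 0.4]
opening: 0.0116
grasp_force: 34.8
```

Emit:
drive_tool(steps=[{"travel":[0,0,0.1],"dr":[0,0,0]},{"travel":[0,0,0],"dr":[0,0,0]}])

```text
clock: 8.0
eef_pos: [0.4752, -0.2132, 0.1465]
orientation: [[-0.962, 0.271, 0.001], [0.271, 0.962, -0.001], [-0.001, -0.001, -1.0]]
ft_force: [-3.8, 3.3, 9.1]
opening: 0.0115
grasp_force: 35.9
```

It's seated: firm contact at 9 N, after a 14 mm drop. I'll relieve the pressure, let go, rise and look.

Emit:
drive_tool(steps=[{"travel":[0,0,-0.1],"dr":[0,0,0]},{"travel":[0,0,0],"dr":[0,0,0]}])

```text
clock: 8.2
eef_pos: [0.4753, -0.2132, 0.1466]
orientation: [[-0.962, 0.272, 0.0], [0.272, 0.962, -0.0], [-0.0, -0.0, -1.0]]
ft_force: [-0.7, 0.9, 2.6]
opening: 0.0115
grasp_force: 35.1
```

Emit:
drive_tool(steps=[{"travel":[0,0,0],"dr":[0,0,0]},{"travel":[0,0,0],"dr":[0,0,0]},{"travel":[0,0,0],"dr":[0,0,0]},{"travel":[0,0,0],"dr":[0,0,0]},{"travel":[0,0,0],"dr":[0,0,0]},{"travel":[0,0,0],"dr":[0,0,0]},{"travel":[0,0,0],"dr":[0,0,0]},{"travel":[0,0,0],"dr":[0,0,0]}], hand=0)

```text
clock: 9.0
eef_pos: [0.4751, -0.2131, 0.1463]
orientation: [[-0.962, 0.272, 0.0], [0.272, 0.962, -0.0], [-0.0, -0.0, -1.0]]
ft_force: [-0.7, 0.8, 0.0]
opening: 0.0854
grasp_force: 0.0
```

Emit:
drive_tool(steps=[{"travel":[0,0,-1],"dr":[0,0,0]},{"travel":[0,0,-2],"dr":[0,0,0]},{"travel":[0,0,-2],"dr":[0,0,0]},{"travel":[0,0,-2],"dr":[0,0,0]},{"travel":[0,0,-2],"dr":[0,0,0]},{"travel":[0,0,-2],"dr":[0,0,0]},{"travel":[0,0,-1],"dr":[0,0,0]},{"travel":[0,0,0],"dr":[0,0,0]},{"travel":[0,0,0],"dr":[0,0,0]}])

```text
clock: 9.9
eef_pos: [0.4751, -0.2131, 0.2658]
orientation: [[-0.962, 0.272, -0.0], [0.272, 0.962, 0.0], [0.0, 0.0, -1.0]]
ft_force: [-0.3, 0.6, -0.3]
opening: 0.0854
grasp_force: 0.0
```

```bash
python3 - <<'E'
from h import *
o,d=grab("wrist","pics/wrist2.png"); s,e=grab("scene","pics/scene2.png")
print(o["clock"],o["eef_pos"].round(4),np.round(o["ft_force"],2))
a=cv2.resize(d["img"][100:260,180:340],(400,400),interpolation=cv2.INTER_CUBIC); b=cv2.resize(e["img"][105:185,280:360],(400,400),interpolation=cv2.INTER_CUBIC)
cv2.imwrite("pics/crop2.png",np.hstack([a,b])[:,:,::-1])
Y=blobs(d["img"],"yel",(180,100,340,260),8)
for c,n,r in Y: print(c.round(1),n,onz(d,*c,.14,o).round(4))
E
```

```text
9.9 [ 0.4751 -0.2131  0.2658] [-0.3   0.56 -0.28]
[254.5 134.4] 36 [ 0.4261 -0.1984  0.14  ]
[254.  155.5] 26 [ 0.4447 -0.2041  0.14  ]
[254.  233.7] 68 [ 0.5216 -0.2259  0.14  ]
```

View pics/crop2.png

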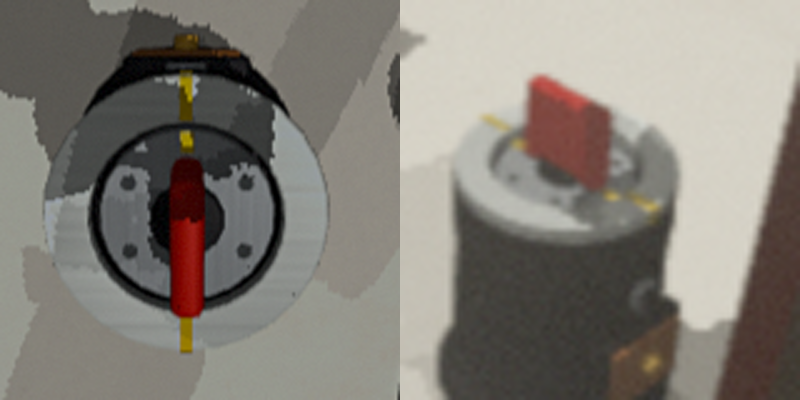

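The wrist crop shows the wing, dashes (254,155) and rim marks (254,134) and (254,234) all in one line. The scene crop shows the disc sunk below the rim. The gripper is clear and open, so I'm handing in.

```bash
python3 -c "
from bench import env
print(env.hand_in())"
```

```text
the job is handed in; nothing more can be done
None
```

The black grinder's burr is turned into line with its slot and sits fully home after a 14 mm drop, with the gripper open and clear and the white burr untouched; it had stood about 28° clockwise of the slot, not 46–86° anticlockwise as the text says, so I turned it anticlockwise.

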